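# Nest the empty herb pots on the balcony rack

## Robot

A 6-joint arm with a two-finger parallel gripper is mounted at the origin on the work surface. World frame = base frame: x ahead of the robot, y to its left, z up, the work surface at z = 0. Lengths are in m, angles in rad, forces in N, time in s.
With the tool pointing down it reaches from about 0.3 to 0.875 m from the base axis. Payload 6.4 kg.
Tool frame: the origin (TCP) lies at the very end of the fingers, on their centre line; the grasp point (between the pads) lies 19 mm behind it; z points along the fingers, y is the direction in which the jaws open and shut (so a half turn about z gives the same grasp; the last joint's range is limited). The gripper opens to 88 mm and grips with 3 to 60 N. Pads are 18 mm wide; open, the fingers measure 123 mm over their backs; the gripper's body (75 mm by 187 mm) begins 45 mm behind the grasp point.
Start: joints at [-1.401, 0.181, 1.607, -0, 1.354, -0.206], TCP at [0.211, -0.535, 0.239] pointing down, gripper open.
Joint ranges: [-2.99, 2.99], [-0.89, 2.07], [0.3, 2.58], [-1.14, 4.28], [0, 2.63], [-3.12, 3.12]. Speed limits (rad/s): [2.57, 2.57, 3.01, 3.14, 3.14, 3.14].

## Interface

Orientations are given as a rotation vector (axis times angle).
In Python, from plant import bot gives the robot as it stands. The module is installed in compiled form; this text tells all that it offers.
- The arm moves only by the shell command python3 -m inch 'ROWS' [OPENING] [FORCE]. ROWS is JSON, a list of rows, each a list of 6 numbers: the shift along the tool's x, y, z in m, then the turn, a rotation vector about the tool's x, y, z in degrees. In form: [[dx, dy, dz, rx, ry, rz], ...]. A call has 1 to 10 rows; each row is the pose to reach, as a shift and turn from the pose commanded when the call began, along the tool's axes at that moment; what a row does not reach only later rows make up. A row lasts 1/10 s, in which the tool goes at most 50 mm and 8.59 degrees, less where a joint would pass 70% of its speed; a pose out of reach is approached as far as the arm can. A call with a gripper value outside its range is refused whole. OPENING is the opening, from 0 (shut) to 1 (fully open), set as the call begins (- or left out, the last holds). The fingers move at their own pace and stop on an object; FORCE is the grip in N (left out, the last holds). Time passes only in rows, so rows that repeat a pose let the fingers close. It gives the time, the measured TCP pose, the force and the opening at its end, in the units of the state.
- bot.state(): the state, without advancing time (a new reading comes with each control period).
- bot.get_image(name): name is "side" or "top" or "wrist"; returns the picture (384x512x3 uint8, blue, green, red); there is no depth.
- bot.camera_model(name): a dict with "K" (3x3 intrinsics, pixels), "extrinsics" (4x4, takes a point from world to camera coordinates). Camera axes: x right, y down, z forward; pixel columns grow to the right and rows downward; lengths in m; the calibration is good to about 2 mm. A picture is of the moment at which its call begins: read the wrist's pose just before it. camera_model takes no time and is no camera call; for the wrist camera it gives the pose at the moment of the call.
- bot.hand_in(): hands the job in, once; it reports no verdict.
The state is a dict: "time": time; "joint_pos": joint angles; "qvel": joint speeds; "tau": joint torques, N m; "position": TCP position; "tool_rot": TCP orientation; "contact_force": force on the tool from outside, world axes, zero at the start; "moment": the same for the moment, N m; "width": finger opening in m.
Only numpy, scipy, OpenCV 4.12 (cv2) and the standard library are available. Lean on these libraries where they do the work, as an engineer would, in place of code of your own. Each camera call takes 0.05 s, during which the arm holds its last target. There are 200 camera calls.

## Task

Put the empty herb pots away as one nested stack on the rack: first lay the white saucer flat on the round cork mat, wholly on it, and stand the deep pot upright in the saucer; then nest the middle pot in the deep one and last the shallow pot in the middle one, each fully home with its collar sitting level on the rim below. Fired clay chips, so set each piece down without dropping it or knocking one over, and leave the misting bottle, the tin and the trowel where they are.

Things in the scene. Friction and masses are not known exactly. Their poses are not given: they have to be found in the camera images.
- saucer: Loose white glazed ceramic pot saucer, about 90 g, standing on the ledge: round, 68 mm outside diameter and 16 mm high, upright outer rim from 4 mm up; floor 5 mm thick, flat inside to 56 mm diameter. Origin: centre of the underside; z up.
- deep_pot: Loose empty terracotta pot upright on the ledge, the tallest and widest of three, about 200 g: 95 mm high; collar 66 mm outside diameter round the top 18 mm; below it the body tapers from 58 mm to a 42 mm foot. Mouth 51 mm wide, bore tapering to 32 mm at the floor, 89 mm deep. Origin: centre of the underside; z up to the mouth.
- mid_pot: Loose empty terracotta pot upright on the ledge, middle in height and width, about 120 g: 70 mm high; collar 60 mm diameter round the top 16 mm; body below 47 mm tapering to 35 mm. Mouth 45 mm, bore tapering to 25 mm, 65 mm deep. Origin: centre of underside; z up. Home in the deep pot its collar rests on that pot's rim: origin 41 mm above the deep pot's, 2 mm side play.
- shallow_pot: Loose empty terracotta pot upright on the ledge, the lowest and narrowest, about 70 g: 48 mm high; collar 54 mm diameter round the top 14 mm; body below 41 mm tapering to 31 mm. Mouth 39 mm. Origin: centre of underside; z up. Home in the middle pot its collar rests on that pot's rim: origin 36 mm above the middle pot's, 2 mm side play.
- mat: Round cork plant mat, fixed, 100 mm diameter and 5 mm thick, lying in one of the three places on the rack's deck (left, middle or right; the tin and the misting bottle take the other two, 150 mm from place to place). Origin: centre of its underside, which lies on the deck; z up. Its top is 5 mm above its origin.
- rack: Low galvanized steel herb rack, fixed on the ledge: slatted deck 150 mm (its x) by 470 mm (its y), deck top 24 mm above the ledge, thin wire guard rail all round to 49 mm above the ledge, a carrying hoop at each end (the y ends) to 78 mm. Origin: centre of its footprint on the ledge; z up.
- mister: Bystander, loose: green plastic misting bottle with white trigger head, standing on the rack's deck; 56 mm diameter, 146 mm high, nozzle and trigger reaching 44 mm from its axis towards its own -x. Origin: centre of its underside.
- tin: Bystander, loose: small closed aluminium tin with a hinged lid on the rack's deck, 65 mm (its x) by 91 mm (its y), 54 mm high. Origin: centre of its underside.
- trowel: Bystander, loose: stainless steel hand trowel with a wooden handle lying on the ledge to the left of the pots, 300 mm long along its x (blade towards +x, 75 mm wide), 27 mm high. Origin: on the ledge about midway along it.

How it is judged:
On the way, in this order (a step that is already met when the one before it is completed fails the run):
1. the saucer stands flat on the cork mat, let go (horizontal distance between saucer and mat below 0.015 m and z of saucer in the frame of mat between 0.002 and 0.008 m and angle between saucer's own z axis and vertical below 0.06 rad and linear speed of saucer below 0.02 m/s and angular speed of saucer below 0.2 rad/s and contact force between the fingers and saucer below 0.1 N), for 0.2 s.
2. the deep pot stands upright in the saucer, let go (horizontal distance between saucer and mat below 0.015 m and z of saucer in the frame of mat between 0.002 and 0.008 m and angle between each of saucer, deep_pot's own z axis and vertical below 0.06 rad and horizontal distance between deep_pot and saucer below 0.008 m and z of deep_pot in the frame of saucer between 0.002 and 0.008 m and linear speed of deep_pot below 0.02 m/s and angular speed of deep_pot below 0.2 rad/s and contact force between the fingers and deep_pot below 0.1 N), for 0.2 s.
3. the middle pot is fully home in the deep pot, let go (horizontal distance between saucer and mat below 0.015 m and z of saucer in the frame of mat between 0.002 and 0.008 m and angle between each of saucer, deep_pot, mid_pot's own z axis and vertical below 0.06 rad and horizontal distance between deep_pot and saucer below 0.008 m and z of deep_pot in the frame of saucer between 0.002 and 0.008 m and horizontal distance between mid_pot and deep_pot below 0.006 m and z of mid_pot in the frame of deep_pot between 0.038 and 0.044 m and linear speed of mid_pot below 0.02 m/s and angular speed of mid_pot below 0.2 rad/s and contact force between the fingers and mid_pot below 0.1 N), for 0.2 s.
4. the shallow pot is fully home in the middle pot, let go (horizontal distance between saucer and mat below 0.015 m and z of saucer in the frame of mat between 0.002 and 0.008 m and angle between each of saucer, deep_pot, mid_pot, shallow_pot's own z axis and vertical below 0.06 rad and horizontal distance between deep_pot and saucer below 0.008 m and z of deep_pot in the frame of saucer between 0.002 and 0.008 m and horizontal distance between mid_pot and deep_pot below 0.006 m and z of mid_pot in the frame of deep_pot between 0.038 and 0.044 m and horizontal distance between shallow_pot and mid_pot below 0.006 m and z of shallow_pot in the frame of mid_pot between 0.033 and 0.039 m and linear speed of shallow_pot below 0.02 m/s and angular speed of shallow_pot below 0.2 rad/s and contact force between the fingers and shallow_pot below 0.1 N), for 0.2 s.
At the end, for the whole second after the job is handed in: Saucer flat on the mat (centres within 15 mm); deep pot on the saucer's floor (8 mm); middle pot home in the deep one (41 mm above it) and shallow pot in the middle one (36 mm), each within 6 mm sideways, 3 mm in height; all upright within 0.06 rad, let go, at rest; bystanders within 25 mm (all of step 4 and linear speed of each of saucer, deep_pot, mid_pot below 0.02 m/s and angular speed of each of saucer, deep_pot, mid_pot below 0.2 rad/s and contact force between the fingers and saucer below 0.1 N and contact force between the fingers and deep_pot below 0.1 N and contact force between the fingers and mid_pot below 0.1 N); the robot touches nothing.
It fails at once if the misting bottle is shifted by more than 25 mm (distance of mister from where it was at the start of the episode above 0.025 m).
It fails at once if the tin is shifted by more than 25 mm (distance of tin from where it was at the start of the episode above 0.025 m).
It fails at once if the trowel is shifted by more than 25 mm (distance of trowel from where it was at the start of the episode above 0.025 m).
It fails at once if the saucer or a pot is dropped (falls freely for more than about 30 mm) ((linear speed of saucer above 0.8 m/s and contact force between the fingers and saucer below 0.1 N) or (linear speed of deep_pot above 0.8 m/s and contact force between the fingers and deep_pot below 0.1 N) or (linear speed of mid_pot above 0.8 m/s and contact force between the fingers and mid_pot below 0.1 N) or (linear speed of shallow_pot above 0.8 m/s and contact force between the fingers and shallow_pot below 0.1 N)).
It fails at once if the saucer or a pot is knocked over (angle between any of saucer, deep_pot, mid_pot, shallow_pot's own z axis and vertical above 1.2 rad).
It also fails if it takes over 112 s, if anything falls off the work surface, if the arm or the gripper's body presses on something with over 40 N, if the wrist force passes 120 N, or if a joint passes its speed limit or range.

## Working session

There is one attempt and no reset: what is moved stays moved. The work goes in short steps, Python scripts to look and compute and a shell command to move; the robot and the scene stay as the last step left them, time stands still between calls to the robot, and variables do not carry over. Pictures are saved under pics/ and viewed, about 12 in all and at most 16, crops included, and the job is handed in when it is done.

```bash
mkdir -p pics
cat > h.py <<'E'
import numpy as np, cv2
from plant import bot
from scipy.spatial.transform import Rotation as R
def ray(cam,u,v,z,m=None):
    m=m or bot.camera_model(cam);K=np.array(m["K"]);T=np.array(m["extrinsics"])
    d=T[:3,:3].T@np.linalg.inv(K)@[u,v,1];c=-T[:3,:3].T@T[:3,3]
    return c+d*(z-c[2])/d[2]
def proj(cam,p,m=None):
    m=m or bot.camera_model(cam);T=np.array(m["extrinsics"])
    q=np.array(m["K"])@(T[:3,:3]@np.array(p)+T[:3,3]);return q[:2]/q[2]
def tool(p,yaw=None):
    "shift in tool axes to reach world p"
    s=bot.state();return R.from_rotvec(s["tool_rot"]).as_matrix().T@(np.array(p)-s["position"])
E
python3 - <<'E'
from h import *
s=bot.state();print({k:np.round(v,3) for k,v in s.items()});print(R.from_rotvec(s["tool_rot"]).as_matrix().round(3))
for n in("top","side","wrist"):
    cv2.imwrite(f"pics/{n}0.png",cv2.resize(bot.get_image(n),None,fx=1.5,fy=1.5,interpolation=2))
    m=bot.camera_model(n);print(n,np.round(m["K"],1).tolist(),np.round(m["extrinsics"],3).tolist())
E
```

```text
{'time': np.float64(0.0), 'joint_pos': array([-1.401,  0.182,  1.608, -0.   ,  1.354, -0.206]), 'qvel': array([ 0.001, -0.001, -0.   ,  0.   ,  0.   ,  0.   ]), 'tau': array([-1.0000e-03, -4.3387e+01, -3.4185e+01,  7.0000e-02,  3.9000e-02,
       -0.0000e+00]), 'position': array([ 0.211, -0.534,  0.238]), 'tool_rot': array([-3.085, -0.587,  0.   ]), 'contact_force': array([-0.86 , -0.382, -0.014]), 'moment': array([0.018, 0.001, 0.065]), 'width': np.float64(0.088)}
[[ 0.93   0.367 -0.   ]
 [ 0.367 -0.93   0.002]
 [ 0.    -0.002 -1.   ]]
top [[349.7, 0.0, 257.7], [0.0, 349.7, 190.0], [0.0, 0.0, 1.0]] [[0.027, -0.999, 0.023, 0.064], [-0.996, -0.029, -0.089, 0.508], [0.09, -0.021, -0.996, 0.963], [0.0, 0.0, 0.0, 1.0]]
side [[346.4, 0.0, 252.4], [0.0, 346.4, 191.2], [0.0, 0.0, 1.0]] [[-0.776, -0.63, 0.021, 0.451], [-0.429, 0.503, -0.75, 0.22], [0.462, -0.591, -0.661, 0.945], [0.0, 0.0, 0.0, 1.0]]
wrist [[298.5, 0.0, 254.5], [0.0, 298.5, 193.2], [0.0, 0.0, 1.0]] [[0.367, -0.93, -0.001, -0.574], [-0.894, -0.353, 0.275, -0.037], [-0.256, -0.1, -0.962, 0.389], [0.0, 0.0, 0.0, 1.0]]
```

View pics/top0.png

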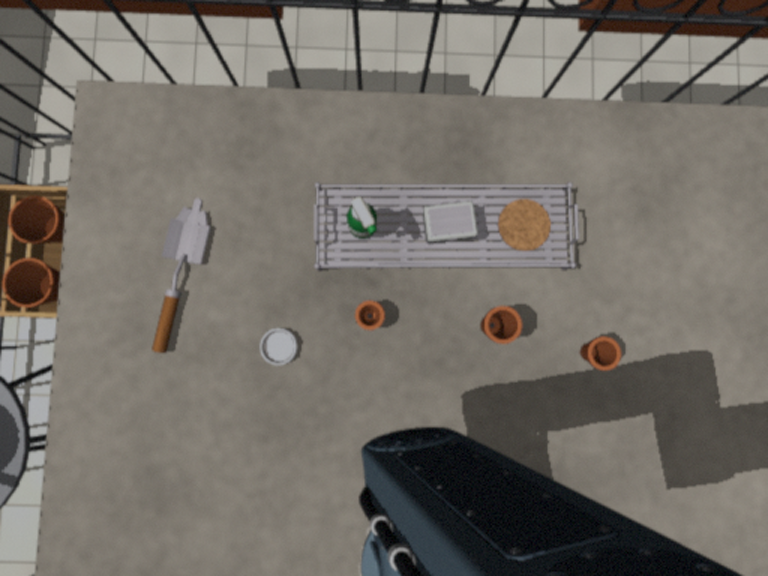

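View pics/side0.png

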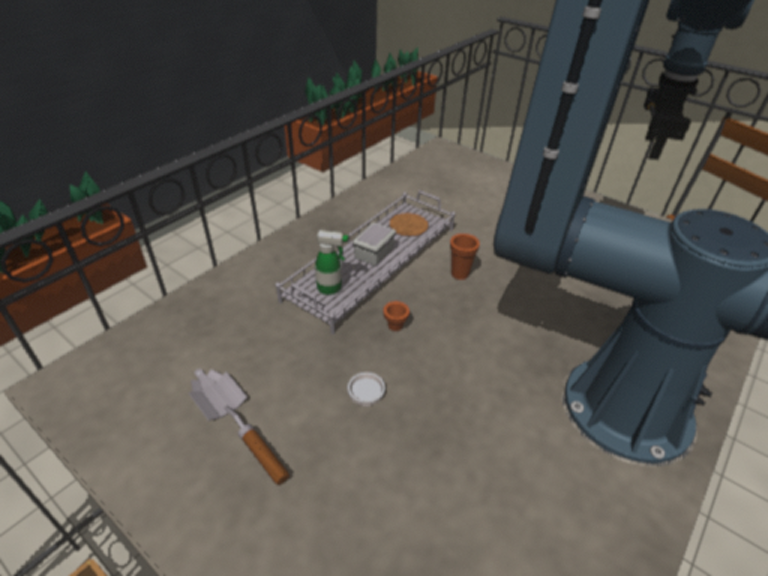

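Run:
```python
from h import *
for n,u,v,z in [("saucer",279,346,.016),("shallow",370,315,.048),("deep",503,325,.095),("mid",603,353,.070),("mat",524,224,.029),("tin",451,221,.078),("rackL",320,227,.04),("rackR",573,226,.04),("rackF",450,187,.04),("rackN",450,268,.045)]:
    p=ray("top",(u+.5)/1.5-.5,(v+.5)/1.5-.5,z);print(n,p.round(3),np.hypot(*p[:2]).round(3))
p=ray("side",(367+.5)/1.5-.5,(388+.5)/1.5-.5,.014);print(p)
print(proj("side",[0.211,-.534,.238])*1.5)
```

```text
saucer [0.387 0.276 0.016] 0.475
shallow [0.448 0.108 0.048] 0.461
deep [ 0.436 -0.123  0.095] 0.453
mid [ 0.391 -0.309  0.07 ] 0.498
mat [ 0.629 -0.178  0.029] 0.654
tin [ 0.62  -0.032  0.078] 0.62
rackL [0.609 0.206 0.04 ] 0.643
rackR [ 0.626 -0.267  0.04 ] 0.68
rackF [ 0.693 -0.035  0.04 ] 0.694
rackN [ 0.539 -0.037  0.045] 0.54
[0.38414753 0.27790525 0.014     ]
[650.90791123 149.23739055]
```

View pics/wrist0.png

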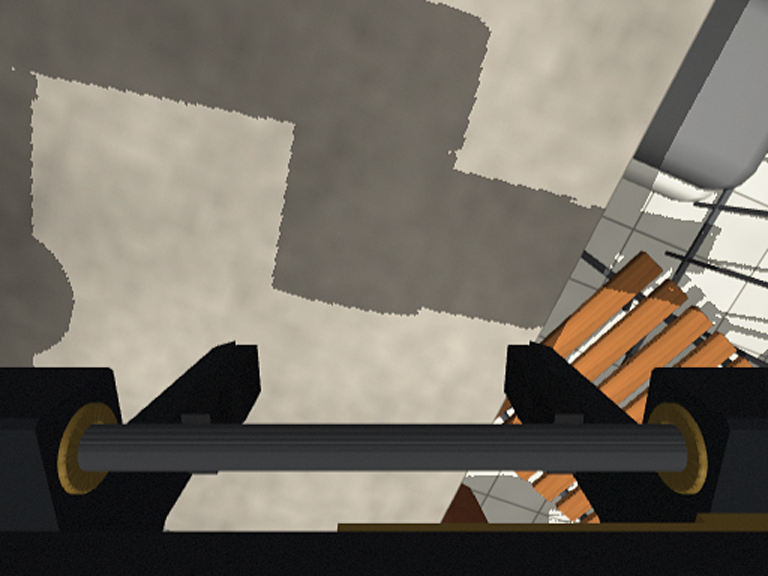

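```bash
cat >> h.py <<'E'
YAW=np.radians(2)
def plan(p):
    s=bot.state();A=R.from_rotvec(s["tool_rot"])
    B=R.from_matrix(np.array([[np.cos(YAW),np.sin(YAW),0],[np.sin(YAW),-np.cos(YAW),0],[0,0,-1]]))
    d=tool(p);print("shift",d.round(4),"turn",(A.inv()*B).as_rotvec(True).round(2),"rows",np.linalg.norm(d)/.05)
E
python3 -c "
from h import *
plan([.386,.277,.20])"
```

```text
shift [ 0.4606 -0.6906  0.039 ] turn [-0.08 -0.   19.53] rows 16.62037031553014
```

```bash
M="python3 -m inch"; python3 -m inch '[[0.25,-0.3,0,0,0,19.5],[0.25,-0.3,0,0,0,19.5],[0.25,-0.3,0,0,0,19.5],[0.25,-0.3,0,0,0,19.5],[0.25,-0.3,0,0,0,19.5],[0.25,-0.3,0,0,0,19.5],[0.25,-0.3,0,0,0,19.5],[0.25,-0.3,0,0,0,19.5],[0.25,-0.3,0,0,0,19.5],[0.25,-0.3,0,0,0,19.5]]' 1; python3 -c "
from h import *
plan([.386,.277,.18])"
```

```text
time: 1.15
position: [0.3337, -0.1635, 0.2388]
tool_rot: [3.14, 0.06, 0.0]
contact_force: [-0.5, 0.0, 0.2]
width: 0.088
shift [ 0.0692 -0.4382  0.0585] turn [ 0.04 -0.01  0.2 ] rows 8.950024854131795
```

```bash
python3 -m inch '[[0.07,-0.438,0.058,0,0,0],[0.07,-0.438,0.058,0,0,0],[0.07,-0.438,0.058,0,0,0],[0.07,-0.438,0.058,0,0,0],[0.07,-0.438,0.058,0,0,0],[0.07,-0.438,0.058,0,0,0],[0.07,-0.438,0.058,0,0,0],[0.07,-0.438,0.058,0,0,0],[0.07,-0.438,0.058,0,0,0],[0.07,-0.438,0.058,0,0,0]]'
python3 - <<'E'
from h import *
m=bot.camera_model("wrist");print(np.array(m["extrinsics"]).tolist())
cv2.imwrite("pics/w1.png",cv2.resize(bot.get_image("wrist"),None,fx=1.5,fy=1.5,interpolation=2))
p=bot.state()["position"]
print(proj("wrist",[.386,.277,.016])*1.5+.25)
cv2.imwrite("pics/t1.png",cv2.resize(bot.get_image("top")[100:260,150:450],None,fx=2.6,fy=2.6,interpolation=2))
E
```

```text
time: 2.15
position: [0.3885, 0.279, 0.1792]
tool_rot: [-3.141, -0.06, 0.003]
contact_force: [0.3, -0.5, -1.7]
width: 0.0883
[[0.03843342332923653, -0.9992611553668963, 0.0001238790279881783, 0.2639195041182563], [-0.9603333473530012, -0.03690192244228725, 0.2764020804586058, 0.3618150101839107], [-0.2761932908905968, -0.010742043328962055, -0.961042077420205, 0.44244807086856536], [0.0, 0.0, 0.0, 1.0]]
[381.41324176 268.86934314]
```

View pics/w1.png

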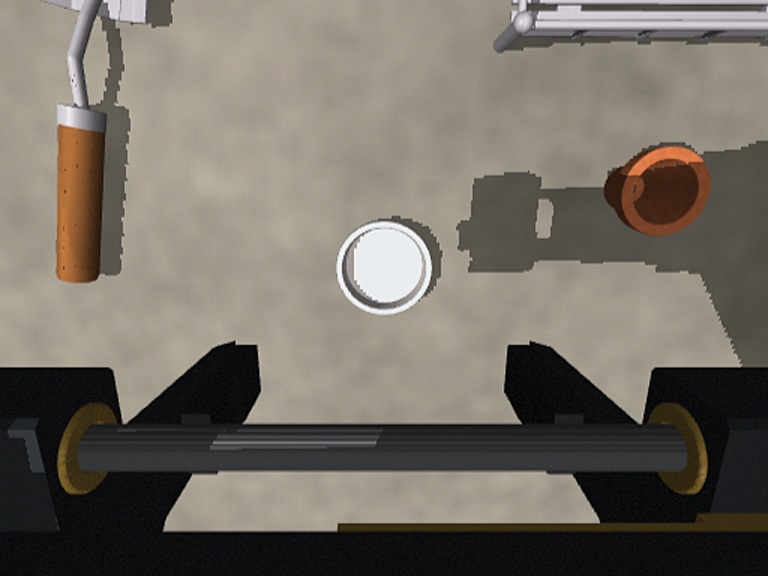

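View pics/t1.png

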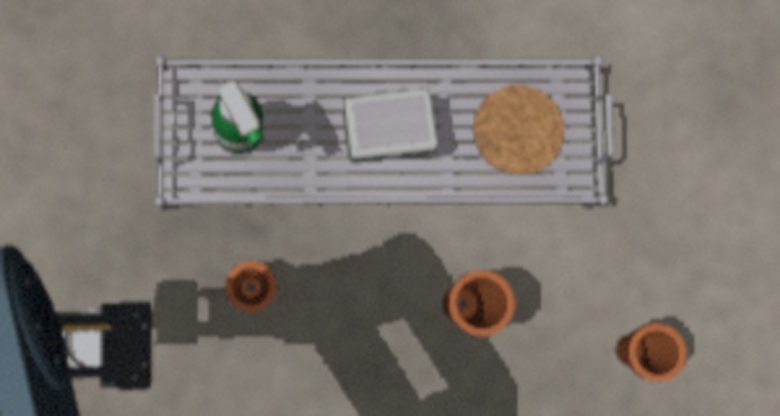

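Run:
```python
from h import *
f=lambda a:(a+.5)/1.5-.5
a=ray("wrist",f(384),f(267),.016);print(a)
print(ray("wrist",f(666),f(191),.048))
for n,u,v,z in [("shallow",251,285,.048),("deep",481,302,.095),("mid",657,351,.07),("mat",519,128,.029),("tin",391,123,.078)]:
    print(n,ray("top",u/2.6+150,v/2.6+100,z).round(4))
plan([a[0],a[1],.0045])
```

```text
[0.38742817 0.2739046  0.016     ]
[0.44830322 0.10490082 0.048     ]
shallow [0.4488 0.108  0.048 ]
deep [ 0.4366 -0.1228  0.095 ]
mid [ 0.3919 -0.3111  0.07  ]
mat [ 0.6288 -0.1793  0.029 ]
tin [ 0.6192 -0.0321  0.078 ]
shift [-0.0007  0.0014  0.1753] turn [0.07 0.1  0.06] rows 3.5058435725072687
```

```bash
python3 -m inch '[[-0.001,0.001,0.05,0,0,0],[-0.001,0.001,0.1,0,0,0],[-0.001,0.001,0.14,0,0,0],[-0.001,0.001,0.158,0,0,0],[-0.001,0.001,0.165,0,0,0],[-0.001,0.001,0.17,0,0,0],[-0.001,0.001,0.174,0,0,0],[-0.001,0.001,0.174,0,0,0]]'; python3 -m inch '[[0,0,0,0,0,0],[0,0,0,0,0,0],[0,0,0,0,0,0],[0,0,0,0,0,0],[0,0,0,0,0,0],[0,0,0,0,0,0],[0,0,0,0,0,0],[0,0,0,0,0,0]]' 0 20
python3 -m inch '[[0,0,-0.005,0,0,0],[0,0,-0.02,0,0,0],[0,0,-0.06,0,0,0],[0,0,-0.1,0,0,0],[0,0,-0.12,0,0,0],[0,0,-0.12,0,0,0]]'
python3 - <<'E'
from h import *
cv2.imwrite("pics/w2.png",cv2.resize(bot.get_image("wrist"),None,fx=1.5,fy=1.5,interpolation=2))
plan([.629,-.179,.12]);plan([.45,-.179,.12])
E
```

```text
time: 3.05
position: [0.3879, 0.275, 0.0075]
tool_rot: [-3.141, -0.055, -0.002]
contact_force: [-0.3, -0.2, 0.1]
width: 0.0882
time: 3.85
position: [0.3875, 0.2755, 0.0073]
tool_rot: [-3.141, -0.056, -0.002]
contact_force: [-0.8, 0.1, 7.2]
width: 0.0668
time: 4.45
position: [0.389, 0.2759, 0.1299]
tool_rot: [-3.139, -0.056, -0.01]
contact_force: [-0.1, 0.4, -1.1]
width: 0.0677
shift [0.225  0.4627 0.008 ] turn [-0.05 -0.16  0.04] rows 10.291093801271684
shift [0.0461 0.4563 0.0075] turn [-0.05 -0.16  0.04] rows 9.17427108224765
```

View pics/w2.png

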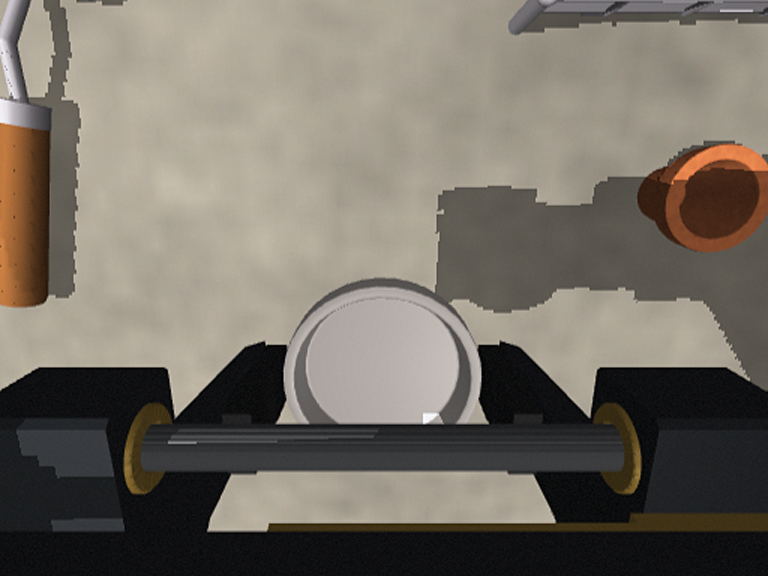

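```bash
python3 -m inch '[[0,0,-0.03,0,0,0],[0.046,0.456,-0.03,0,0,0],[0.046,0.456,-0.03,0,0,0],[0.046,0.456,-0.03,0,0,0],[0.046,0.456,-0.03,0,0,0],[0.046,0.456,-0.03,0,0,0],[0.046,0.456,-0.03,0,0,0],[0.046,0.456,-0.03,0,0,0],[0.046,0.456,-0.03,0,0,0],[0.046,0.456,-0.03,0,0,0]]'; python3 -m inch '[[0.05,0.006,0,0,0,0],[0.12,0.006,0,0,0,0],[0.12,0.006,0,0,0,0],[0.12,0.006,0,0,0,0]]'
python3 - <<'E'
from h import *
cv2.imwrite("pics/w3.png",cv2.resize(bot.get_image("wrist"),None,fx=1.5,fy=1.5,interpolation=2))
print(proj("wrist",[.629,-.179,.029])*1.5+.25,bot.state()["position"])
plan([.629,-.179,.07])
E
```

```text
time: 5.5
position: [0.4466, -0.1721, 0.1544]
tool_rot: [-3.139, -0.055, 0.005]
contact_force: [1.7, 0.8, -1.2]
width: 0.0673
time: 5.9
position: [0.5688, -0.1721, 0.1536]
tool_rot: [-3.139, -0.057, 0.005]
contact_force: [0.4, -0.1, -1.1]
width: 0.067
[398.77634202 177.68191743] [ 0.5672108  -0.17175597  0.15358419]
shift [0.0619 0.0097 0.0833] turn [-0.13  0.25  0.09] rows 2.0839095316033096
```

View pics/w3.png

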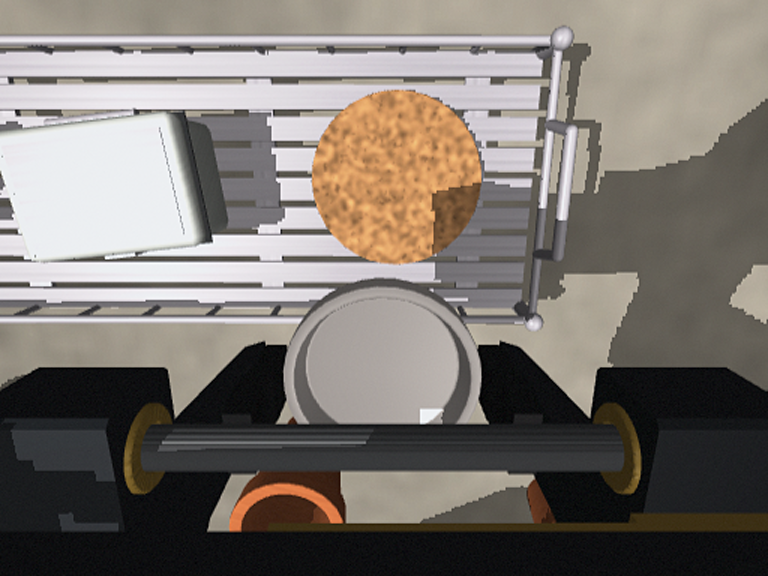

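```bash
python3 -m inch '[[0.045,0.008,0,0,0,0],[0.062,0.008,0.02,0,0,0],[0.062,0.008,0.06,0,0,0],[0.062,0.008,0.09,0,0,0],[0.062,0.008,0.105,0,0,0],[0.062,0.008,0.112,0,0,0],[0.062,0.008,0.112,0,0,0],[0.062,0.008,0.112,0,0,0]]'
python3 - <<'E'
from h import *
print(bot.state()["contact_force"])
plan([.629,-.179,.0363])
E
```

```text
time: 6.75
position: [0.6311, -0.1788, 0.0464]
tool_rot: [3.14, 0.056, 0.003]
contact_force: [0.3, -0.8, -0.2]
width: 0.0671
[ 0.31423553 -0.7899374  -0.21393775]
shift [-0.0022  0.0001  0.0101] turn [ 0.07 -0.12  0.03] rows 0.20562819354394407
```

```bash
python3 -m inch '[[-0.002,0,0.003,0,0,0],[-0.002,0,0.005,0,0,0],[-0.002,0,0.007,0,0,0],[-0.002,0,0.008,0,0,0],[-0.002,0,0.008,0,0,0]]'; python3 -m inch '[[0,0,0.001,0,0,0],[0,0,0.002,0,0,0],[0,0,0.002,0,0,0]]' ; python3 -m inch '[[0,0,0.001,0,0,0],[0,0,0.001,0,0,0],[0,0,0.001,0,0,0]]'
```

```text
time: 7.25
position: [0.6283, -0.1783, 0.0366]
tool_rot: [-3.141, -0.056, 0.0]
contact_force: [-0.3, 0.1, -1.0]
width: 0.0672
time: 7.55
position: [0.6284, -0.1783, 0.0363]
tool_rot: [3.141, 0.056, -0.001]
contact_force: [-5.7, 1.8, 10.5]
width: 0.067
time: 7.85
position: [0.6285, -0.1783, 0.0362]
tool_rot: [3.141, 0.056, -0.001]
contact_force: [-8.3, 3.6, 16.1]
width: 0.0667
```

```bash
python3 -m inch '[[0,0,-0.002,0,0,0],[0,0,-0.002,0,0,0],[0,0,-0.002,0,0,0],[0,0,-0.002,0,0,0],[0,0,-0.002,0,0,0],[0,0,-0.002,0,0,0],[0,0,-0.002,0,0,0]]' 1; python3 -m inch '[[0,0,-0.01,0,0,0],[0,0,-0.05,0,0,0],[0,0,-0.1,0,0,0],[0,0,-0.125,0,0,0],[-0.06,0,-0.125,0,0,0],[-0.06,0,-0.125,0,0,0],[-0.06,0,-0.125,0,0,0]]'
python3 - <<'E'
from h import *
cv2.imwrite("pics/w4.png",cv2.resize(bot.get_image("wrist"),None,fx=1.5,fy=1.5,interpolation=2))
np.save("m4.npy",bot.camera_model("wrist"),allow_pickle=True)
print(proj("wrist",[.629,-.179,.045])*1.5+.25,bot.state()["position"])
E
```

```text
time: 8.55
position: [0.6283, -0.1783, 0.0355]
tool_rot: [-3.141, -0.056, 0.0]
contact_force: [0.3, 0.2, 0.9]
width: 0.0879
time: 9.25
position: [0.5671, -0.1803, 0.1612]
tool_rot: [-3.141, -0.054, 0.0]
contact_force: [1.0, -0.2, 0.0]
width: 0.0883
[382.73489351 181.11147894] [ 0.56849749 -0.18072573  0.16152182]
```

View pics/w4.png

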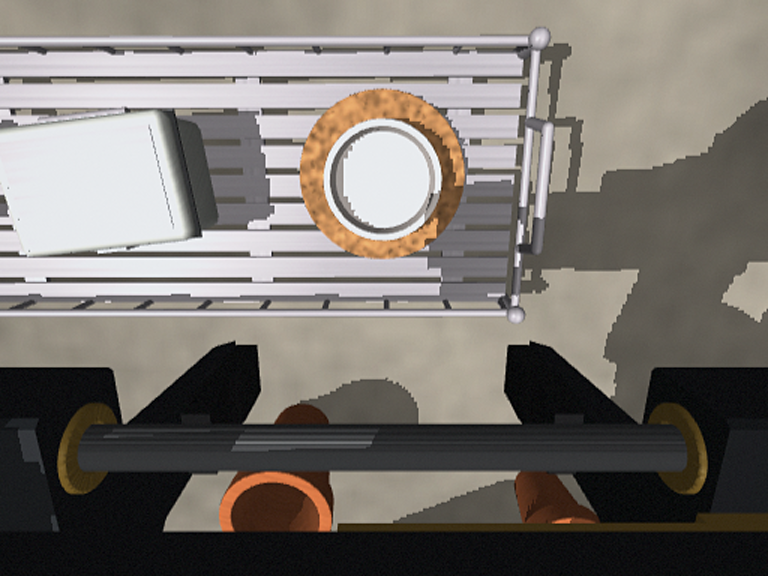

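```bash
python3 -m inch '[[-0.19,-0.05,-0.01,0,0,0],[-0.19,-0.05,-0.01,0,0,0],[-0.19,-0.05,-0.01,0,0,0],[-0.19,-0.05,-0.01,0,0,0],[-0.19,-0.05,-0.01,0,0,0],[-0.19,-0.05,-0.01,0,0,0]]'
python3 - <<'E'
from h import *
cv2.imwrite("pics/w5.png",cv2.resize(bot.get_image("wrist"),None,fx=1.5,fy=1.5,interpolation=2))
print(proj("wrist",[.4366,-.1228,.095])*1.5+.25,bot.state()["position"])
plan([.4366,-.1228,.12])
E
```

```text
time: 9.9
position: [0.3778, -0.1379, 0.1719]
tool_rot: [3.139, 0.055, 0.005]
contact_force: [0.3, -0.2, 0.4]
width: 0.0882
[354.2587157  188.69008469] [ 0.37856598 -0.13830586  0.17199073]
shift [ 0.0584 -0.0136  0.0521] turn [ 0.11 -0.16  0.02] rows 1.5888883427808553
```

View pics/w5.png

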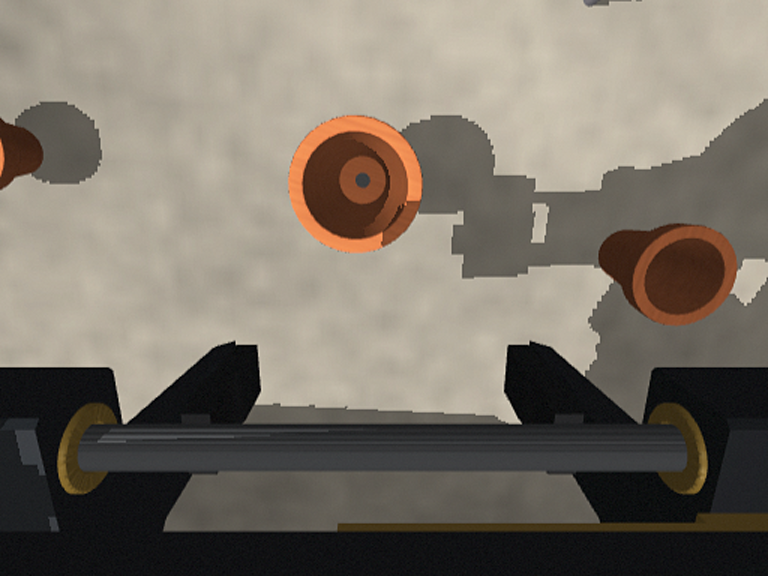

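Run:
```python
from h import *
f=lambda a:(a+.5)/1.5-.5
a=ray("wrist",f(355.5),f(184),.095);print(a)
print(ray("wrist",f(684),f(274),.07))
plan([a[0],a[1],.12])
```

```text
[ 0.438846   -0.12336127  0.095     ]
[ 0.39425042 -0.31057569  0.07      ]
shift [ 0.0606 -0.0129  0.0521] turn [ 0.11 -0.16  0.02] rows 1.6198837277980476
```

```bash
python3 -m inch '[[0.046,-0.013,0,0,0,0],[0.0605,-0.013,0.02,0,0,0],[0.0605,-0.013,0.05,0,0,0],[0.0605,-0.013,0.08,0,0,0],[0.0605,-0.013,0.099,0,0,0],[0.0605,-0.013,0.099,0,0,0],[0.0605,-0.013,0.099,0,0,0]]';  python3 -m inch '[[0,0,0,0,0,0],[0,0,0,0,0,0],[0,0,0,0,0,0],[0,0,0,0,0,0],[0,0,0,0,0,0],[0,0,0,0,0,0],[0,0,0,0,0,0]]' 0 20; python3 -m inch '[[0,0,-0.005,0,0,0],[0,0,-0.02,0,0,0],[0,0,-0.05,0,0,0],[0,0,-0.09,0,0,0],[0,0,-0.1,0,0,0],[0,0,-0.1,0,0,0]]'
python3 - <<'E'
from h import *
plan([.52,-.179,.18]);plan([.6287,-.179,.18])
E
```

```text
time: 10.65
position: [0.4381, -0.1225, 0.0717]
tool_rot: [-3.141, -0.056, 0.0]
contact_force: [0.2, -0.2, 0.8]
width: 0.0879
time: 11.35
position: [0.4376, -0.1227, 0.0727]
tool_rot: [3.14, 0.055, 0.003]
contact_force: [0.1, -0.6, 7.1]
width: 0.0657
time: 11.95
position: [0.4375, -0.1225, 0.173]
tool_rot: [3.139, 0.056, 0.004]
contact_force: [0.1, -0.3, -1.1]
width: 0.0659
shift [ 0.0804  0.0594 -0.0066] turn [ 0.1  -0.16  0.04] rows 2.0043102656428604
shift [ 0.1891  0.0633 -0.0063] turn [ 0.1  -0.16  0.04] rows 3.9894852814866466
```

```bash
python3 -m inch '[[0.04,0.014,-0.006,0,0,0],[0.085,0.03,-0.006,0,0,0],[0.13,0.045,-0.006,0,0,0],[0.175,0.062,-0.006,0,0,0],[0.189,0.063,-0.006,0,0,0],[0.189,0.063,0.02,0,0,0],[0.189,0.063,0.045,0,0,0],[0.189,0.063,0.056,0,0,0],[0.189,0.063,0.056,0,0,0],[0.189,0.063,0.056,0,0,0]]'
python3 - <<'E'
from h import *
cv2.imwrite("pics/s6.png",cv2.resize(bot.get_image("side")[100:220,200:340],None,fx=5,fy=5,interpolation=2))
plan([.6287,-.179,.107])
E
```

```text
time: 12.95
position: [0.6276, -0.1783, 0.1154]
tool_rot: [-3.141, -0.056, 0.001]
contact_force: [0.6, -0.0, -1.5]
width: 0.0656
shift [0.0004 0.0004 0.0095] turn [ 0.03 -0.06  0.03] rows 0.1898944775612411
```

View pics/s6.png

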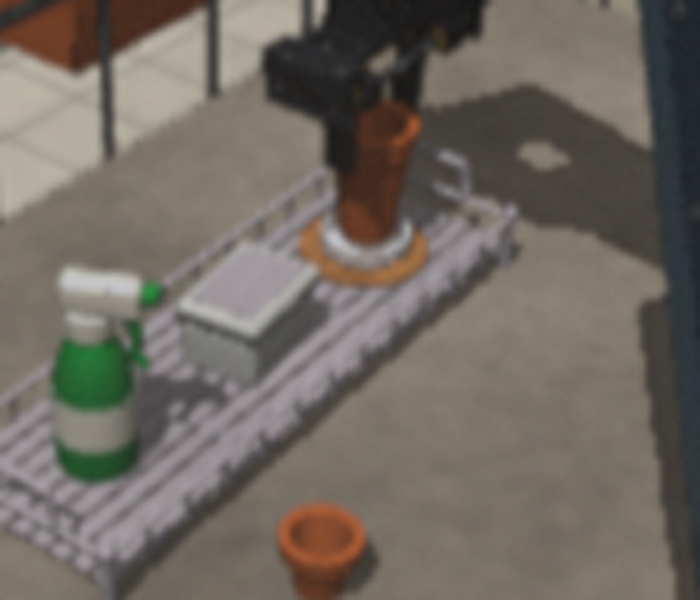

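```bash
python3 -m inch '[[0,0,0.003,0,0,0],[0,0,0.005,0,0,0],[0,0,0.007,0,0,0],[0,0,0.0085,0,0,0],[0,0,0.0085,0,0,0]]'; python3 -m inch '[[0,0,0.001,0,0,0],[0,0,0.001,0,0,0],[0,0,0.001,0,0,0]]'
```

```text
time: 13.5
position: [0.6277, -0.1783, 0.107]
tool_rot: [-3.141, -0.056, 0.001]
contact_force: [-0.6, -0.4, -1.9]
width: 0.0659
time: 13.8
position: [0.6282, -0.1784, 0.1068]
tool_rot: [3.141, 0.056, 0.001]
contact_force: [-0.4, 0.7, 3.1]
width: 0.0657
```

```bash
python3 -m inch '[[0,0,0,0,0,0],[0,0,0,0,0,0],[0,0,0,0,0,0],[0,0,0,0,0,0],[0,0,0,0,0,0],[0,0,0,0,0,0],[0,0,0,0,0,0]]' 1; python3 -m inch '[[0,0,-0.01,0,0,0],[0,0,-0.05,0,0,0],[0,0,-0.1,0,0,0],[0,0,-0.125,0,0,0],[-0.06,0,-0.125,0,0,0],[-0.06,0,-0.125,0,0,0],[-0.06,0,-0.125,0,0,0]]'
python3 - <<'E'
from h import *
cv2.imwrite("pics/w7.png",cv2.resize(bot.get_image("wrist"),None,fx=1.5,fy=1.5,interpolation=2))
print(proj("wrist",[.6285,-.179,.129])*1.5+.25,bot.state()["position"])
f=lambda a:(a+.5)/1.5-.5
plan([.335,-.31,.17])
E
```

```text
time: 14.5
position: [0.6278, -0.1784, 0.1062]
tool_rot: [-3.141, -0.056, 0.0]
contact_force: [-0.3, 0.4, 1.4]
width: 0.0884
time: 15.2
position: [0.5668, -0.1805, 0.2319]
tool_rot: [3.141, 0.054, 0.0]
contact_force: [0.1, 0.1, -0.4]
width: 0.0886
[382.75151018 182.25129844] [ 0.56804493 -0.1807332   0.23207395]
shift [-0.2375  0.1211  0.0618] turn [ 0.03 -0.08 -0.02] rows 5.472587008261144
```

View pics/w7.png

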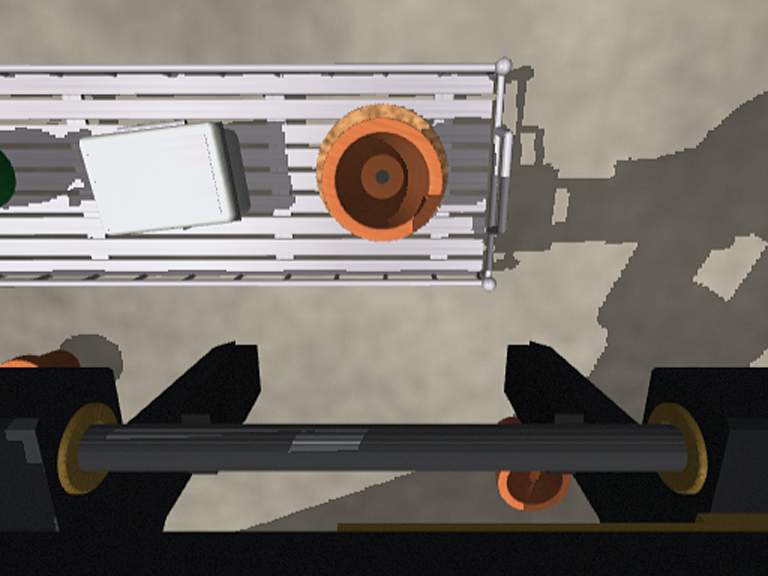

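```bash
python3 -m inch '[[-0.05,0.02,0,0,0,0],[-0.235,0.121,0.062,0,0,0],[-0.235,0.121,0.062,0,0,0],[-0.235,0.121,0.062,0,0,0],[-0.235,0.121,0.062,0,0,0],[-0.235,0.121,0.062,0,0,0],[-0.235,0.121,0.062,0,0,0],[-0.235,0.121,0.062,0,0,0]]'
python3 - <<'E'
from h import *
cv2.imwrite("pics/w8.png",cv2.resize(bot.get_image("wrist")[40:240,120:360],None,fx=3,fy=3,interpolation=2))
print((proj("wrist",[.3943,-.3106,.07])-[120,40]+.5)*3-.5,bot.state()["position"])
plan([.3943,-.3106,.057])
E
```

```text
time: 16.05
position: [0.3382, -0.3106, 0.1698]
tool_rot: [3.141, 0.054, 0.002]
contact_force: [-0.8, -0.3, 0.2]
width: 0.088
[413.04967423 264.03568578] [ 0.33867825 -0.31029346  0.1698991 ]
shift [0.0554 0.0022 0.113 ] turn [ 0.05 -0.07  0.03] rows 2.5171475378977184
```

View pics/w8.png

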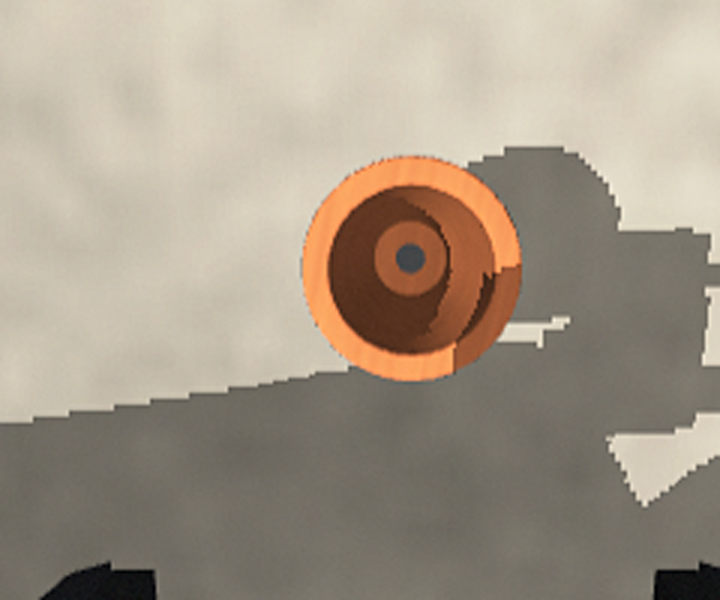

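```bash
python3 -m inch '[[0.046,0.002,0,0,0,0],[0.055,0.002,0.03,0,0,0],[0.055,0.002,0.07,0,0,0],[0.055,0.002,0.1,0,0,0],[0.055,0.002,0.113,0,0,0],[0.055,0.002,0.113,0,0,0],[0.055,0.002,0.113,0,0,0]]';  python3 -m inch '[[0,0,0,0,0,0],[0,0,0,0,0,0],[0,0,0,0,0,0],[0,0,0,0,0,0],[0,0,0,0,0,0],[0,0,0,0,0,0],[0,0,0,0,0,0],[0,0,0,0,0,0]]' 0 20; python3 -m inch '[[0,0,-0.005,0,0,0],[0,0,-0.02,0,0,0],[0,0,-0.05,0,0,0],[0,0,-0.09,0,0,0],[0,0,-0.14,0,0,0],[0,0,-0.16,0,0,0],[0,0,-0.16,0,0,0]]'
python3 - <<'E'
from h import *
plan([.6295,-.179,.22])
E
```

```text
time: 16.8
position: [0.3936, -0.3103, 0.0574]
tool_rot: [3.14, 0.057, 0.002]
contact_force: [-0.6, -0.4, 0.1]
width: 0.0884
time: 17.6
position: [0.3928, -0.3104, 0.0569]
tool_rot: [3.14, 0.055, 0.001]
contact_force: [0.1, -0.4, 5.5]
width: 0.0592
time: 18.3
position: [0.3936, -0.3112, 0.2197]
tool_rot: [3.136, 0.056, 0.006]
contact_force: [0.5, -1.2, -0.7]
width: 0.0593
shift [ 0.2404 -0.1238 -0.    ] turn [ 0.31 -0.23  0.04] rows 5.408615642196583
```

```bash
python3 -m inch '[[0.24,-0.124,0,0,0,0],[0.24,-0.124,0,0,0,0],[0.24,-0.124,0,0,0,0],[0.24,-0.124,0,0,0,0],[0.24,-0.124,0,0,0,0],[0.24,-0.124,0,0,0,0],[0.24,-0.124,0,0,0,0],[0.24,-0.124,0,0,0,0],[0.24,-0.124,0,0,0,0]]'
python3 - <<'E'
from h import *
cv2.imwrite("pics/s9.png",cv2.resize(bot.get_image("side")[70:190,220:340],None,fx=5,fy=5,interpolation=2))
plan([.629,-.1785,.132])
E
```

```text
time: 19.2
position: [0.6263, -0.1778, 0.2146]
tool_rot: [-3.14, -0.054, 0.004]
contact_force: [-0.1, -0.6, -0.9]
width: 0.0595
shift [0.0026 0.0006 0.0833] turn [-0.04  0.1  -0.05] rows 1.665971579869198
```

View pics/s9.png

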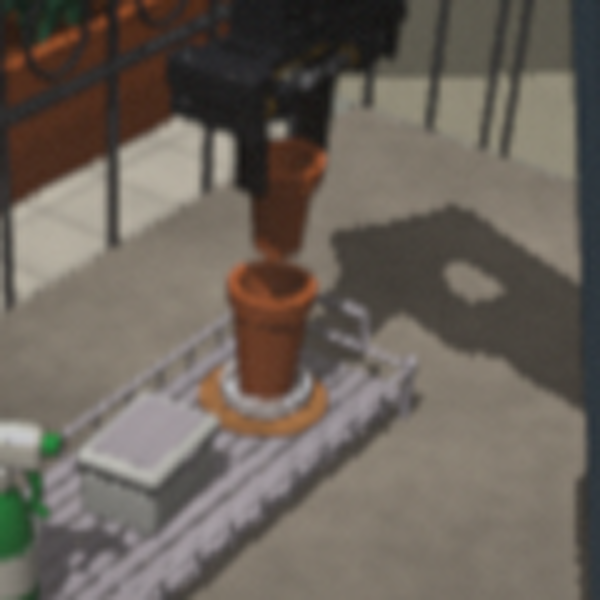

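Mid pot hangs upright and above the deep pot's mouth. Lower it in stages.

```bash
python3 -m inch '[[0.0025,0.0006,0.01,0,0,0],[0.0025,0.0006,0.03,0,0,0],[0.0025,0.0006,0.045,0,0,0],[0.0025,0.0006,0.055,0,0,0],[0.0025,0.0006,0.065,0,0,0],[0.0025,0.0006,0.07,0,0,0],[0.0025,0.0006,0.07,0,0,0]]'; python3 -m inch '[[0,0,0.003,0,0,0],[0,0,0.006,0,0,0],[0,0,0.008,0,0,0],[0,0,0.008,0,0,0]]'; python3 -c "
from h import *
plan([.629,-.1785,.132])"
```

```text
time: 19.95
position: [0.63, -0.1777, 0.1454]
tool_rot: [-3.141, -0.056, 0.002]
contact_force: [-0.3, -0.1, -1.0]
width: 0.0597
time: 20.35
position: [0.6302, -0.1778, 0.138]
tool_rot: [-3.141, -0.056, 0.0]
contact_force: [0.0, -0.6, -0.5]
width: 0.059
shift [-0.0012  0.0007  0.006 ] turn [-0.01  0.02  0.04] rows 0.1236234592011483
```

```bash
python3 -m inch '[[-0.0005,0.0005,0.002,0,0,0],[-0.0005,0.0005,0.004,0,0,0],[-0.0005,0.0005,0.005,0,0,0],[-0.0005,0.0005,0.005,0,0,0]]'; python3 -m inch '[[0,0,0.001,0,0,0],[0,0,0.001,0,0,0],[0,0,0.001,0,0,0]]'
```

```text
time: 20.75
position: [0.6297, -0.1783, 0.1329]
tool_rot: [-3.141, -0.056, 0.001]
contact_force: [-0.8, -0.9, -0.7]
width: 0.0596
time: 21.05
position: [0.6299, -0.1784, 0.1322]
tool_rot: [-3.141, -0.056, 0.0]
contact_force: [-0.6, -0.1, -0.9]
width: 0.0591
```

```bash
python3 -m inch '[[0,0,0.001,0,0,0],[0,0,0.001,0,0,0],[0,0,0.001,0,0,0]]'
```

```text
time: 21.35
position: [0.6302, -0.1784, 0.132]
tool_rot: [3.141, 0.056, 0.001]
contact_force: [-1.2, 0.7, 4.4]
width: 0.0594
```

```bash
python3 -m inch '[[0,0,-0.001,0,0,0],[0,0,-0.001,0,0,0],[0,0,-0.001,0,0,0],[0,0,-0.001,0,0,0],[0,0,-0.001,0,0,0],[0,0,-0.001,0,0,0],[0,0,-0.001,0,0,0]]' 1; python3 -m inch '[[0,0,-0.01,0,0,0],[0,0,-0.05,0,0,0],[0,0,-0.1,0,0,0],[0,0,-0.12,0,0,0],[-0.06,0,-0.12,0,0,0],[-0.06,0,-0.12,0,0,0],[-0.06,0,-0.12,0,0,0]]'
python3 - <<'E'
from h import *
cv2.imwrite("pics/w10.png",cv2.resize(bot.get_image("wrist")[20:220,120:400],None,fx=2.8,fy=2.8,interpolation=2))
print((proj("wrist",[.6295,-.179,.145])-[120,20]+.5)*2.8-.5,bot.state()["position"])
plan([.45,-.1,.21]);plan([.39,.106,.17])
E
```

```text
time: 22.05
position: [0.6298, -0.1784, 0.1322]
tool_rot: [-3.141, -0.056, 0.0]
contact_force: [0.8, 0.7, -0.5]
width: 0.088
time: 22.75
position: [0.5689, -0.1805, 0.253]
tool_rot: [3.141, 0.054, 0.001]
contact_force: [0.6, 0.3, 0.5]
width: 0.0881
[378.50807524 287.64204479] [ 0.57011981 -0.18077322  0.25323501]
shift [-0.1173 -0.0849  0.043 ] turn [ 0.04 -0.09 -0.01] rows 3.021413491284271
shift [-0.1702 -0.2929  0.0827] turn [ 0.04 -0.09 -0.01] rows 6.974527748897575
```

View pics/w10.png

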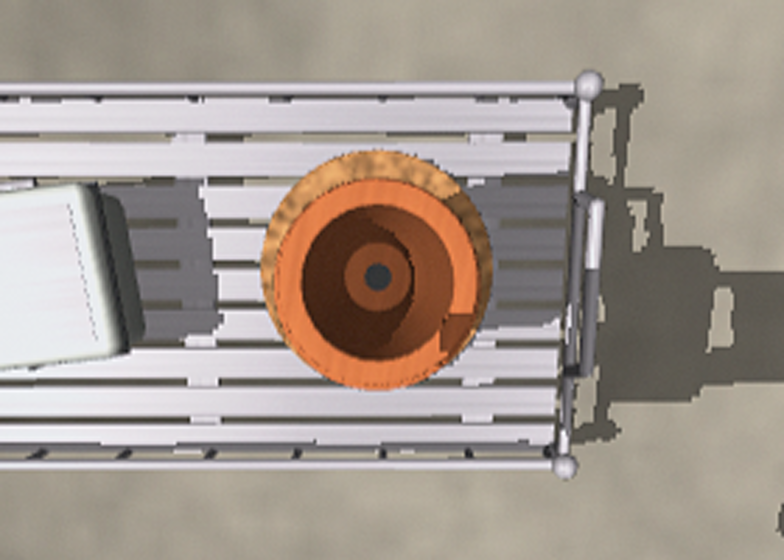

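```bash
python3 -m inch '[[-0.05,-0.01,0,0,0,0],[-0.09,-0.04,0.01,0,0,0],[-0.12,-0.085,0.04,0,0,0],[-0.171,-0.293,0.083,0,0,0],[-0.171,-0.293,0.083,0,0,0],[-0.171,-0.293,0.083,0,0,0],[-0.171,-0.293,0.083,0,0,0],[-0.171,-0.293,0.083,0,0,0],[-0.171,-0.293,0.083,0,0,0],[-0.171,-0.293,0.083,0,0,0]]'
python3 - <<'E'
from h import *
cv2.imwrite("pics/w11.png",cv2.resize(bot.get_image("wrist")[40:240,120:360],None,fx=3,fy=3,interpolation=2))
print((proj("wrist",[.4483,.106,.048])-[120,40]+.5)*3-.5,bot.state()["position"])
plan([.4483,.106,.037])
E
```

```text
time: 23.8
position: [0.3898, 0.1067, 0.1699]
tool_rot: [3.141, 0.06, 0.002]
contact_force: [0.3, 0.0, -0.1]
width: 0.0879
[411.81505965 250.28791441] [0.39004025 0.10600169 0.16997983]
shift [0.058  0.0021 0.1331] turn [ 0.02 -0.09  0.08] rows 2.903641368144523
```

View pics/w11.png

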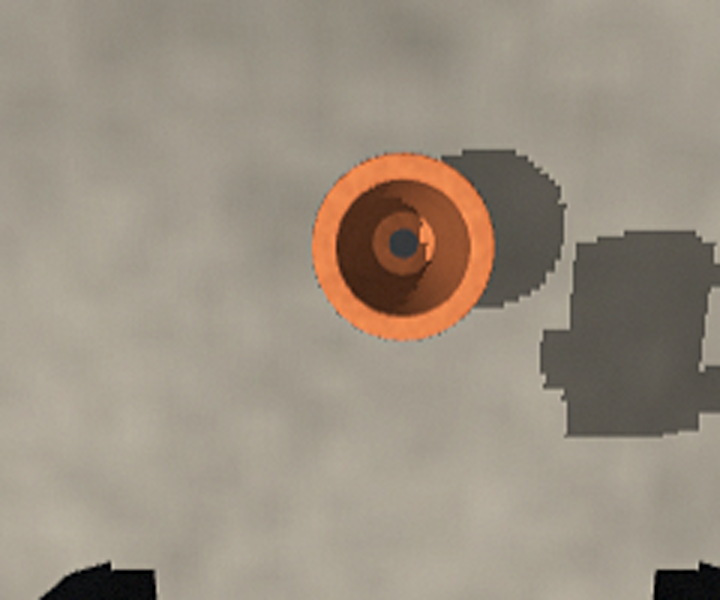

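```bash
python3 -m inch '[[0.046,0,0,0,0,0],[0.0587,0,0.03,0,0,0],[0.0587,0,0.07,0,0,0],[0.0587,0,0.11,0,0,0],[0.0587,0,0.127,0,0,0],[0.0587,0,0.133,0,0,0],[0.0587,0,0.133,0,0,0]]';  python3 -m inch '[[0,0,0,0,0,0],[0,0,0,0,0,0],[0,0,0,0,0,0],[0,0,0,0,0,0],[0,0,0,0,0,0],[0,0,0,0,0,0],[0,0,0,0,0,0],[0,0,0,0,0,0]]' 0 20; python3 -m inch '[[0,0,-0.005,0,0,0],[0,0,-0.02,0,0,0],[0,0,-0.06,0,0,0],[0,0,-0.11,0,0,0],[0,0,-0.16,0,0,0],[0,0,-0.185,0,0,0],[0,0,-0.185,0,0,0]]'
python3 - <<'E'
from h import *
plan([.46,-.179,.222]);plan([.63,-.179,.222])
E
```

```text
time: 24.55
position: [0.448, 0.1072, 0.036]
tool_rot: [3.141, 0.053, -0.001]
contact_force: [-0.3, 0.4, 0.4]
width: 0.0882
time: 25.35
position: [0.4479, 0.1084, 0.0368]
tool_rot: [-3.141, -0.056, -0.002]
contact_force: [-0.4, 1.0, 6.3]
width: 0.0531
time: 26.05
position: [0.4497, 0.1083, 0.2256]
tool_rot: [3.141, 0.056, 0.013]
contact_force: [0.1, 0.7, -1.3]
width: 0.0534
shift [1.000e-04 2.875e-01 3.800e-03] turn [ 0.03 -0.47  0.04] rows 5.750348781905885
shift [0.17   0.2935 0.0052] turn [ 0.03 -0.47  0.04] rows 6.784793090190672
```

```bash
python3 -m inch '[[0,0.287,0,0,0,0],[0,0.287,0,0,0,0],[0,0.287,0,0,0,0],[0,0.287,0,0,0,0],[0,0.287,0,0,0,0],[0,0.287,0,0,0,0],[0,0.287,0,0,0,0]]'; python3 -m inch '[[0.17,0.006,0,0,0,0],[0.17,0.006,0,0,0,0],[0.17,0.006,0,0,0,0],[0.17,0.006,0,0,0,0],[0.17,0.006,0,0,0,0],[0.17,0.006,0,0,0,0]]'
python3 -c "
from h import *
plan([.6295,-.1785,.148])"
```

```text
time: 26.75
position: [0.4564, -0.1822, 0.2193]
tool_rot: [-3.141, -0.048, 0.004]
contact_force: [0.8, 0.9, 0.4]
width: 0.0532
time: 27.35
position: [0.6263, -0.1771, 0.2191]
tool_rot: [-3.139, -0.057, 0.006]
contact_force: [-0.7, 0.2, -1.0]
width: 0.0532
shift [0.0034 0.0016 0.0711] turn [-0.1   0.21  0.09] rows 1.424068669521396
```

```bash
python3 -m inch '[[0.002,0.0015,0.01,0,0,0],[0.002,0.0015,0.025,0,0,0],[0.002,0.0015,0.035,0,0,0],[0.002,0.0015,0.045,0,0,0],[0.002,0.0015,0.055,0,0,0],[0.002,0.0015,0.06,0,0,0],[0.002,0.0015,0.06,0,0,0]]'; python3 -m inch '[[0,0,0.003,0,0,0],[0,0,0.005,0,0,0],[0,0,0.006,0,0,0],[0,0,0.006,0,0,0]]'; python3 -c "
from h import *
plan([.6295,-.1785,.148])"
```

```text
time: 28.05
position: [0.629, -0.1797, 0.16]
tool_rot: [-3.14, -0.056, 0.003]
contact_force: [0.6, -0.1, -0.6]
width: 0.0535
time: 28.45
position: [0.6297, -0.1799, 0.1553]
tool_rot: [3.141, 0.056, 0.0]
contact_force: [0.2, 0.8, -1.3]
width: 0.0533
shift [-0.0001 -0.0014  0.0073] turn [ 0.01 -0.01  0.04] rows 0.14878174249235357
```

```bash
python3 -m inch '[[0,-0.0012,0.002,0,0,0],[0,-0.0012,0.004,0,0,0],[0,-0.0012,0.006,0,0,0],[0,-0.0012,0.0065,0,0,0],[0,-0.0012,0.0065,0,0,0]]'; python3 -m inch '[[0,0,0.001,0,0,0],[0,0,0.001,0,0,0],[0,0,0.001,0,0,0]]';  python3 -m inch '[[0,0,0.001,0,0,0],[0,0,0.001,0,0,0],[0,0,0.001,0,0,0]]'
```

```text
time: 28.95
position: [0.6295, -0.1787, 0.1485]
tool_rot: [-3.141, -0.056, 0.001]
contact_force: [-0.5, -0.9, -0.6]
width: 0.0535
time: 29.25
position: [0.6297, -0.1788, 0.148]
tool_rot: [3.141, 0.056, 0.001]
contact_force: [-0.8, 0.1, 1.1]
width: 0.0537
time: 29.55
position: [0.6301, -0.1792, 0.1478]
tool_rot: [3.14, 0.056, 0.002]
contact_force: [-0.9, -0.7, 6.4]
width: 0.0535
```

Contact at the expected home height (0.148). Release, retreat and check.

```bash
python3 -m inch '[[0,0,-0.001,0,0,0],[0,0,-0.001,0,0,0],[0,0,-0.001,0,0,0],[0,0,-0.001,0,0,0],[0,0,-0.001,0,0,0],[0,0,-0.001,0,0,0],[0,0,-0.001,0,0,0]]' 1; python3 -m inch '[[0,0,-0.01,0,0,0],[0,0,-0.05,0,0,0],[0,0,-0.1,0,0,0],[0,0,-0.12,0,0,0],[-0.06,0,-0.12,0,0,0],[-0.06,0,-0.12,0,0,0],[-0.06,0,-0.12,0,0,0],[-0.1,0,-0.12,0,0,0],[-0.1,0,-0.12,0,0,0]]'
python3 - <<'E'
from h import *
a=cv2.resize(bot.get_image("wrist")[0:200,100:400],None,fx=2.0,fy=2.0,interpolation=2)[:, :400]
b=cv2.resize(bot.get_image("side")[90:190,230:330],None,fx=4,fy=4,interpolation=2)
cv2.imwrite("pics/f12.png",np.hstack([a,b]))
for z in(.129,.145,.159):print(z,(proj("wrist",[.63,-.179,z])-[100,0]+.5)*2-.5)
E
```

```text
time: 30.25
position: [0.6296, -0.1787, 0.1477]
tool_rot: [-3.141, -0.056, 0.0]
contact_force: [-0.0, -0.2, 0.6]
width: 0.0882
time: 31.15
position: [0.5275, -0.1818, 0.267]
tool_rot: [-3.14, -0.055, 0.004]
contact_force: [0.1, -0.9, 0.1]
width: 0.0881
0.129 [309.16832771 150.09949473]
0.145 [309.192503  145.9697095]
0.159 [309.21622051 141.91812369]
```

View pics/f12.png

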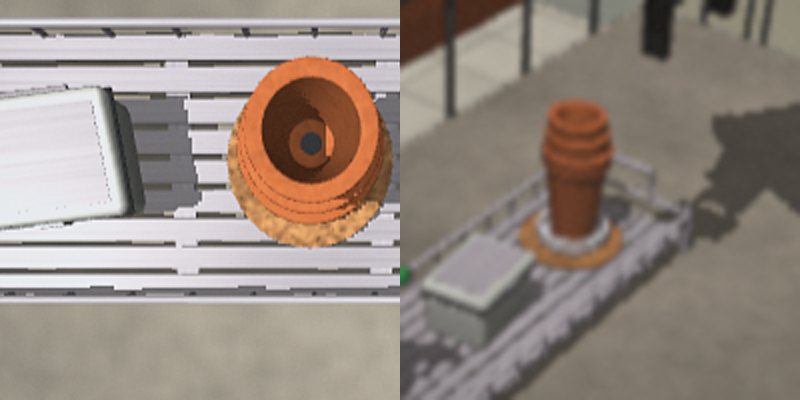

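The stack is nested, level and upright on the saucer and mat. The shallow rim's centre is near (311,139) against a predicted (309,142). The robot is clear.

```bash
python3 -m inch '[[-0.03,0,-0.02,0,0,0],[-0.03,0,-0.02,0,0,0],[-0.03,0,-0.02,0,0,0],[-0.03,0,-0.02,0,0,0],[-0.03,0,-0.02,0,0,0]]'; python3 -c "
from plant import bot
print(bot.hand_in())"
```

```text
time: 31.75
position: [0.5003, -0.1832, 0.2871]
tool_rot: [-3.141, -0.056, 0.001]
contact_force: [0.4, -0.4, -0.3]
width: 0.0882
the job is handed in; nothing more can be done
None
```

I put the saucer on the cork mat, stood the deep pot in it, nested the middle and then the shallow pot, and handed the job in at about 32 s of the 112 s allowed.

- **Heights:** each piece was lowered until the force reading rose. In every case that happened within 1 mm of the tool height I had worked out for it fully seated.
- **Position:** the last pictures show the stack upright and level, with the rims centred to about 1–2 mm. The wrist camera read the pieces about 1–2 mm further out than the arm's own position did. That is within the calibration tolerance and caused no trouble.
- **Bystanders:** the arm kept clear of the misting bottle, the tin and the trowel. The tin looks unmoved. I took no final measurement of any of the three, and the bottle and trowel are not properly in view in the last pictures.
- **Release:** the gripper was open and clear of everything at hand-in. No check failed; `hand_in` reports no verdict.

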